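Step a vial carousel back one notch past its pawl

ROBOT

A 6-joint arm with a two-finger parallel gripper is mounted at the origin on a cart in front of the work surface, level with it; the furniture and walls round the work are solid. World frame = base frame: x ahead of the robot, y to its left, z up, the work surface at z = 0. Lengths are in m, angles in degrees, forces in N, time in s.
With the tool pointing down it reaches from about 0.375 to 0.9 m from the base axis. Payload 3.1 kg.
Tool frame: the origin (TCP) lies midway between the tips of the shut fingers; the grasp point (between the pads) lies 19 mm behind it; z points along the fingers, y is the line along which they close (so a half turn about z gives the same grasp; the last joint's range is limited). The gripper opens to 87 mm and grips with 3 to 60 N. Pads are 19 mm wide; open, the fingers measure 117 mm over their backs; the gripper's body (75 mm by 190 mm) begins 51 mm behind the grasp point.
Start: joints at [56.751, 30.224, 82.088, -0, 67.689, -10.227], TCP at [0.244, 0.575, 0.223] pointing down, gripper open.
Joint ranges: [-176.69, 176.69], [-43.24, 126.21], [12.49, 139.97], [-82, 262], [0, 151.66], [-163.58, 163.58]. Speed limits (degrees/s): [159.86, 159.86, 180, 180, 180, 180].

INTERFACE

Orientations are given as a 3x3 rotation matrix whose columns are the frame's x, y, z axes.
In Python, from rig import read_state, capture, camera_info, hand_in gives the robot as it stands.
- The arm moves only by the tool drive_tool, never from a script. Its argument "motion" is a list of rows, each a list of 2 entries, a list of its own where there are three numbers: the shift along the tool's x, y, z in mm, then the turn, a rotation vector about the tool's x, y, z in rad. A call has 1 to 5 rows; each row shifts and turns the commanded pose from where the row before left it, along the tool's axes as they then stand; what a row does not reach is not made up. A row lasts 1/10 s, in which the tool goes at most 50 mm and 8.59 degrees, less where a joint would pass 70% of its speed; a pose out of reach is approached as far as the arm can. A call is refused whole if a number of a shift passes 50 or a number of a turn 0.15, either way. A call with a gripper value outside its range is refused whole. "gripper" is the opening, from 0 (shut) to 1 (fully open), set as the call begins (left out, the last holds). The fingers move at their own pace and stop on an object; the grip force is fixed at half the most. Time passes only in rows, so rows that do not move let the fingers close. It gives the time, the measured TCP pose, the force, the opening and the grip force at its end, in the units of the state.
- read_state(): the state, without advancing time (a new reading comes with each control period).
- capture(name): name is "scene" or "top" or "wrist"; returns the picture (384x512x3 uint8, red, green, blue); there is no depth.
- camera_info(name): a dict with "fovy" (degrees; the focal length in pixels is half the picture's height over the tangent of half this angle, whatever the lens; pixels are square), "cx", "cy" (the principal point, pixels), "xyz" and "orientation" of the camera in the world; the wrist camera has in their place "T_tool_cam" (4x4, takes a point from camera to tool coordinates, whose origin is the TCP and whose axes are the flange's). Camera axes: x right, y down, z forward; pixel columns grow to the right and rows downward; lengths in m; the calibration is good to about 2 mm. The wrist camera is an equidistant fisheye: a pixel r from the principal point sees the ray r / f radians off the axis. A picture is of the moment at which its call begins: read the wrist's pose just before it. camera_info takes no time and is no camera call.
- hand_in(): hands the job in; it is judged then, once.
The state is a dict: "time_s": time; "joint_positions": joint angles; "qvel": joint speeds; "tau": joint torques, N m; "position": TCP position; "tcp_rot": TCP orientation; "force": force on the tool from outside, world axes, zero at the start; "moment": the same for the moment, N m; "opening": opening from 0.0 (shut) to 1.0 (fully open); "grasp_force": force on a finger pad.
Only numpy, scipy, OpenCV 4.12 (cv2) and the standard library are available. Lean on these libraries where they do the work, as an engineer would, in place of code of your own. Each camera call takes 0.05 s, during which the arm holds its last target. There are 200 camera calls.

TASK

The ratchet carousel has been stepped one place too far: the blue-capped vial in the blue seat (blue stripe) stands one notch past the red pointer. With closed fingertips only, tip the pawl's red-knobbed lever over so that the pawl lifts out of the teeth and stays up, push one of the orange-capped pins to turn the wheel backward (counter-clockwise seen from above) one notch until the blue-capped vial is at the red pointer, then push the lever back so that the pawl drops fully into the notch. Push gently, grasp nothing, never advance the wheel clockwise, and leave the loose jars and vial around it alone.

Things in the scene. Friction and masses are not known exactly. Their poses are not given: they have to be found in the camera images.
- carousel: Vial carousel fixed to the table: grey base 200 (x) by 215 (y) by 10 mm, origin on the table under the wheel's upright axis, z up, -x edge (front) roughly facing the robot. Aluminium wheel, 184 mm diameter, 8 sawteeth on the rim's upper face (tips 33 mm high), white deck at 33 mm with 8 fixed vials in seats (radius 34 mm, tops 68 mm). Dark pawl bracket, 57 mm high, at local (-0.045, 0.1015).
- wheel (a joint): Wheel angle, rad; falls as it turns counter-clockwise from above (backward). One notch is 0.785. It starts at 0.02 to 0.15; with the pawl down it plays from 0 to 0.2, is blocked farther back, ratchets forward. The next notch back is -0.785 to -0.585; the blue-capped vial is exactly at the pointer at -0.70. Stiff (0.05 N m, 1 N at a pin): stays where left.
- pawl (a joint): Pawl angle about its level axle, rad: 0 = fully down in the notch, about 0.2 = lying on a tooth tip, 1.05 = tipped fully back, clear of the teeth. Tips over by its own weight: beyond about 0.75 it falls back to 1.05 and stays, below about 0.55 it falls down. Under 1 N at the knob moves it.
- pawl_knob (a point): Centre of the red ball knob, 18 mm diameter, on the pawl's lever (8 mm thick), 50 mm from the axle, which runs along the carousel's y through local (-0.045, 0.080, 0.048). Pawl down: knob at local (-0.020, 0.080, 0.091). Pushed towards local -x (roughly to the robot) it swings over, path top 0.098, to rest at (-0.070, 0.080, 0.091), pawl up. Pushed towards +x it drops the pawl.
- pawl_nose (a point): Lower tip of the pawl's steel nose, 4 mm thick and 11 mm wide, 45 mm along the arm from the axle; it drops between the teeth of the wheel at the carousel's local (0, 0.080, 0.025).
- pin_a (a point): Top of one of four upright steel push pins on the wheel, 10 mm diameter with an orange 12 mm cap, on a circle of 56 mm radius, 90 degrees apart; top 94 mm above the table, 61 mm above the deck. It turns with the wheel. Above 70 mm it stands clear of all the vials.
- pin_b (a point): Top of the second push pin, like pin_a.
- pin_c (a point): Top of the third push pin, like pin_a.
- pin_d (a point): Top of the fourth push pin, like pin_a.
- blue_vial (a point): Top of the blue-capped vial fixed on the wheel, 12 mm diameter. Its seat is blue too, and a blue stripe, 7 mm wide, runs from it outward over the white deck to the rim; the other stripes are thin and black.
- pointer (a point): Tip of the red pointer, fixed at the front of the base, 78 mm from the wheel's axis on the carousel's -x side, 37 mm above the table, pointing at the axis.
- sample_jar: Loose small clear jar with a light blue cap, 41 mm diameter, 53 mm high, beside the carousel's -y edge; origin at the centre of its underside. Not to be disturbed.
- spare_vial: Loose small vial with a black cap, 12 mm diameter, 34 mm high, standing on the table near the carousel's -y edge; origin at the centre of its underside. Not to be disturbed.
- fitting_jar: Loose clear jar with a white lid, 45 mm diameter, 58 mm high, behind the carousel's +x edge; origin at the centre of its underside. Not to be disturbed.

How it is judged (in metres and radians):
On the way, in this order (a step that is already met when the one before it is completed fails the run):
1. the pawl is tipped back out of the teeth and stays up, the wheel still in its first notch (value of joint pawl above 0.9 rad and value of joint wheel above -0.2 rad), for 0.2 s.
2. the wheel is pushed backward most of a notch or more while the pawl is up (value of joint pawl above 0.85 rad and value of joint wheel below -0.45 rad), for 0.2 s.
At the end, for the whole second after the job is handed in: The pawl is fully down (joint under 0.04 rad) in the next notch back: the wheel is at rest between -0.83 and -0.52 rad, so that the blue-capped vial is at the red pointer (value of joint pawl below 0.04 rad and value of joint wheel between -0.83 and -0.52 rad and velocity of joint wheel between -0.05 and 0.05 rad/s); the robot touches nothing.
It fails at once if the wheel is advanced clockwise out of its notch (value of joint wheel above 0.35 rad).
It fails at once if the carousel, its wheel or pawl is pinched or pushed hard (over 30 N) (contact force between any of the fingers, the arm and carousel above 30 N).
It fails at once if a loose jar or the loose vial is moved by over 20 mm or lifted (distance of any of sample_jar, spare_vial, fitting_jar from where it was at the start of the episode above 0.02 m).
It also fails if it takes over 45 s, if anything falls off the work surface, if the arm or the gripper's body presses on something with over 40 N, if the wrist force passes 120 N, or if a joint passes its speed limit or range.

## Working session

There is one attempt and no reset: what is moved stays moved. The work goes in short steps, Python scripts to look and compute and a tool call to move; the robot and the scene stay as the last step left them, time stands still between calls to the robot, and variables do not carry over. Pictures are saved under pics/ and viewed, at most 10 in all, crops included, and the job is handed in when it is done.

Besides the shell and the picture viewer there is one more tool, called after ">>>" as name(argument=value, ...) on one line, values as JSON. drive_tool: Moves the arm, as the interface text tells. Its arguments: {"type":"object","properties":{"motion":{"type":"array","items":{"type":"array"}},"gripper":{"type":"number"}},"required":["motion"]}

```bash
mkdir -p pics; python3 - <<'E'
from rig import *
import cv2,numpy as np
s=read_state();print(s['position'],s['tcp_rot'],s['time_s'],s['opening'])
for n in("scene","top"):
    im=capture(n);cv2.imwrite(f'pics/{n}0.png',im[:,:,::-1]);print(n,camera_info(n))
print(camera_info('wrist'))
E
```

```text
[0.24398258 0.57460421 0.22156668] [[-9.20356180e-01  3.91079432e-01 -1.17449169e-03]
 [ 3.91081029e-01  9.20354413e-01 -1.83923506e-03]
 [ 3.61661606e-04 -2.15207278e-03 -9.99997619e-01]] 0.0 0.9974025097656936
scene {'fovy': 48.19460080823984, 'cx': 261.1434078515516, 'cy': 191.5414597976165, 'xyz': array([ 0.16418035, -0.20453264,  0.73653316]), 'orientation': array([[ 0.74214526, -0.50997623,  0.43490764],
       [-0.67023617, -0.56277914,  0.48380069],
       [-0.0019699 , -0.65054123, -0.75946839]])}
top {'fovy': 56.2804628469119, 'cx': 250.9595039916246, 'cy': 190.66009377935973, 'xyz': array([0.42482144, 0.23221416, 0.9283118 ]), 'orientation': array([[ 0.01335058, -0.98472815,  0.17358636],
       [-0.99978142, -0.01035272,  0.01816411],
       [-0.01608961, -0.17379092, -0.98465113]])}
{'fovy': 65.70646984690485, 'cx': 253.869748686353, 'cy': 186.6154515285369, 'T_tool_cam': array([[ 3.17787133e-04, -9.67553250e-01, -2.52666988e-01,
         6.83782244e-02],
       [ 9.99999819e-01,  4.36397325e-04, -4.13392251e-04,
         1.11580731e-03],
       [ 5.10242213e-04, -2.52666811e-01,  9.67553214e-01,
        -1.63410799e-01],
       [ 0.00000000e+00,  0.00000000e+00,  0.00000000e+00,
         1.00000000e+00]])}
```

View pics/scene0.png

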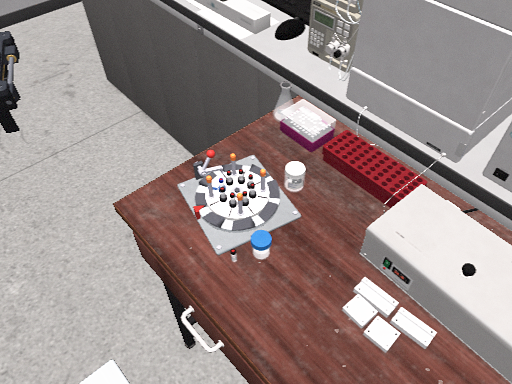

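View pics/top0.png

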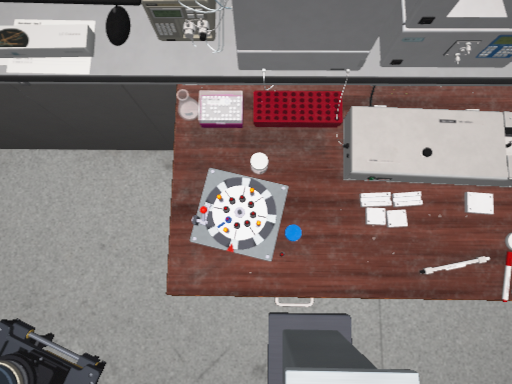

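The scene shows the carousel at about (238,195), with the red knob at (211,153). In the top view the wheel is at about (240,213), the knob at (204,210), the pointer at (231,248) and the blue vial at about (228,219). Next I'll measure these with colour masks.

```bash
cat > h.py <<'E'
import cv2,numpy as np
from rig import *
def ray(n,u,v):
    c=camera_info(n);f=192/np.tan(np.radians(c['fovy']/2))
    d=c['orientation']@np.array([(u-c['cx'])/f,(v-c['cy'])/f,1]);return c['xyz'],d
def plane(n,u,v,z):
    o,d=ray(n,u,v);return o+d*(z-o[2])/d[2]
def proj(n,p):
    c=camera_info(n);f=192/np.tan(np.radians(c['fovy']/2));q=c['orientation'].T@(np.asarray(p)-c['xyz'])
    return np.array([c['cx']+f*q[0]/q[2],c['cy']+f*q[1]/q[2]])
def blobs(im,h0,h1,box,smin=120,vmin=80):
    x0,y0,x1,y1=box;h=cv2.cvtColor(im,cv2.COLOR_RGB2HSV).astype(int)
    m=((h[...,0]-h0)%180<=(h1-h0)%180)&(h[...,1]>=smin)&(h[...,2]>=vmin);k=np.zeros_like(m);k[y0:y1,x0:x1]=1
    n,_,st,c=cv2.connectedComponentsWithStats((m&k).astype(np.uint8))
    return [(int(st[i,4]),*c[i].round(2)) for i in range(1,n) if st[i,4]>2]
E
python3 - <<'E'
from h import *
B={'top':(188,165,292,265),'scene':(175,140,300,255)}
for n in B:
    im=cv2.imread(f'pics/{n}0.png')[:,:,::-1]
    for nm,a,b,z,s,v in(('red',174,4,.091,190,120),('orange',8,22,.094,150,150),('blue',100,130,.068,120,50)):
        for bl in blobs(im,a,b,B[n],s,v):print(n,nm,bl,plane(n,*bl[1:],z).round(4), plane(n,*bl[1:],.037).round(4) if nm=='red' else '')
im=cv2.imread('pics/top0.png')[160:270,185:300];cv2.imwrite('pics/c.png',cv2.resize(im,None,fx=5,fy=5,interpolation=2))
im=cv2.imread('pics/scene0.png')[140:270,170:305];cv2.imwrite('pics/d.png',cv2.resize(im,None,fx=4,fy=4,interpolation=2))
E
```

```text
top red (4, np.float64(241.5), np.float64(196.5)) [0.5582 0.2698 0.091 ] [0.5668 0.2723 0.037 ]
top red (5, np.float64(230.8), np.float64(198.6)) [0.5529 0.295  0.091 ] [0.5612 0.2991 0.037 ]
top red (4, np.float64(250.5), np.float64(202.5)) [0.5441 0.2484 0.091 ] [0.5518 0.2494 0.037 ]
top red (28, np.float64(203.21), np.float64(209.5)) [0.5263 0.3594 0.091 ] [0.5328 0.3676 0.037 ]
top red (5, np.float64(225.2), np.float64(207.6)) [0.5313 0.3077 0.091 ] [0.5382 0.3126 0.037 ]
top red (4, np.float64(246.5), np.float64(221.5)) [0.4992 0.2571 0.091 ] [0.504  0.2587 0.037 ]
top red (5, np.float64(235.8), np.float64(224.4)) [0.4922 0.2819 0.091 ] [0.4965 0.2852 0.037 ]
top red (19, np.float64(230.21), np.float64(248.53)) [0.4365 0.2937 0.091 ] [0.4372 0.2977 0.037 ]
top orange (12, np.float64(251.75), np.float64(189.92)) [0.5737 0.2458 0.094 ] 
top orange (14, np.float64(218.64), np.float64(196.07)) [0.5582 0.3236 0.094 ] 
top orange (10, np.float64(258.1), np.float64(222.5)) [0.497 0.23  0.094] 
top orange (8, np.float64(225.88), np.float64(229.75)) [0.4793 0.3045 0.094 ] 
top blue (17,
[... 1243 characters left out ...]
.float64(250.33)) [0.4043 0.139  0.091 ] [0.4244 0.1677 0.037 ]
scene orange (32, np.float64(232.62), np.float64(156.78)) [0.5523 0.3173 0.094 ] 
scene orange (22, np.float64(262.41), np.float64(173.09)) [0.5674 0.2399 0.094 ] 
scene orange (25, np.float64(208.68), np.float64(179.4)) [0.4752 0.2999 0.094 ] 
scene orange (23, np.float64(239.35), np.float64(196.83)) [0.4915 0.2232 0.094 ] 
scene blue (10, np.float64(220.5), np.float64(180.8)) [0.5038 0.3005 0.068 ] 
scene blue (6, np.float64(214.83), np.float64(188.33)) [0.482 0.292 0.068] 
scene blue (4, np.float64(219.0), np.float64(189.5)) [0.4864 0.2837 0.068 ] 
scene blue (350, np.float64(260.7), np.float64(239.78)) [0.4668 0.1337 0.068 ]
```

View pics/c.png

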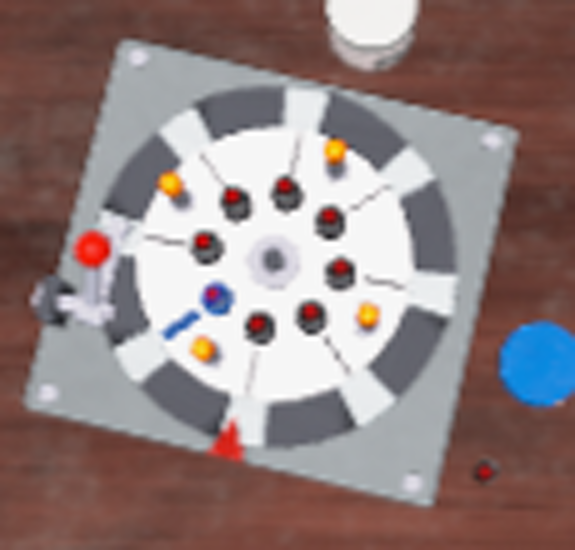

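View pics/d.png

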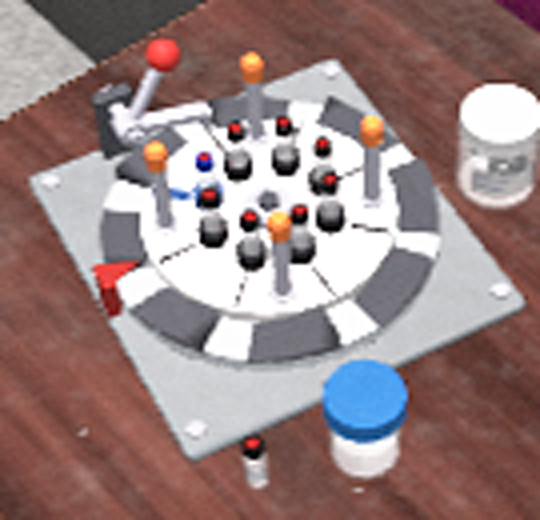

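The crops show the pawl down, with the knob at lever height near (203,209) in the top view. Four pins are spread around the wheel, and the blue vial sits one notch clockwise of the pointer. Next I'll triangulate the positions and build the carousel frame.

```bash
cat > m.py <<'E'
from h import *
def tri(t,s):
    A=[];b=[]
    for n,p in(('top',t),('scene',s)):
        o,d=ray(n,*p);d=d/np.linalg.norm(d);P=np.eye(3)-np.outer(d,d);A.append(P);b.append(P@o)
    x=np.linalg.lstsq(np.vstack(A),np.hstack(b),rcond=None)[0];return x, np.abs(np.vstack(A)@x-np.hstack(b)).max()
E
python3 - <<'E'
from m import *
T=[(218.64,196.07),(251.75,189.92),(225.88,229.75),(258.1,222.5)];S=[(232.62,156.78),(262.41,173.09),(208.68,179.4),(239.35,196.83)]
P=[]
for t,s in zip(T,S):
    p,e=tri(t,s);P.append(p);print('pin',p.round(4),round(e,4))
P=np.array(P);c=P.mean(0);print('c',c,np.linalg.norm((P-c)[:,:2],axis=1))
k,e=tri((203.21,209.5),(210.69,155.46));print('knob',k,e)
b,e=tri((228.35,219.94),(220.5,180.8));print('blue',b,e)
# base corners from crop (scale 5, offset 185,160), screw positions
C=[plane('top',185+u/5,160+v/5,.01) for u,v in((124,42),(518,130),(432,505),(25,408))]
print('base centre',np.mean(C,0))
for i in range(4):
    d=C[(i+1)%4]-C[i];print(np.linalg.norm(d).round(4),np.degrees(np.arctan2(d[1],d[0])).round(2))
a=np.degrees(np.arctan2(*(P-c)[:,1::-1].T));print('pin ang',a,'blue',np.degrees(np.arctan2(b[1]-c[1],b[0]-c[0])))
E
```

```text
pin [0.5591 0.3251 0.0839] 0.0006
pin [0.5746 0.2465 0.0839] 0.0008
pin [0.4793 0.3054 0.0866] 0.0005
pin [0.4975 0.2302 0.0831] 0.0004
c [0.527634   0.27682858 0.08437511] [0.05766352 0.05595624 0.05618858 0.0554841 ]
knob [0.52679528 0.36082901 0.08312383] 0.0004138181932265006
blue [0.5045717  0.30160166 0.06654389] 7.407649663948579e-05
base centre [0.52669939 0.27688789 0.01      ]
0.2117 -102.28
0.197 167.09
0.2118 77.58
0.1964 -12.96
pin ang [  56.91094067  -32.84488274  149.37752713 -122.90236337] blue 132.95176632032243
```

>>> drive_tool(motion=[[[0,0,0],[0,0,-0.09]],[[0,0,0],[0,0,-0.09]],[[-30,-12,0],[0,0,0]],[[-35,-14,0],[0,0,0]],[[-35,-14,0],[0,0,0]]], gripper=0)

```text
time_s: 0.6
position: [0.3334, 0.5135, 0.222]
tcp_rot: [[-0.976, 0.219, -0.001], [0.219, 0.976, -0.001], [0.0, -0.001, -1.0]]
force: [0.1, 0.0, -0.7]
opening: 0.629
grasp_force: 0.0
```

>>> drive_tool(motion=[[[-35,-14,0],[0,0,0]],[[-35,-14,0],[0,0,0]],[[-35,-14,0],[0,0,0]],[[-35,-14,0],[0,0,0]],[[-35,-14,0],[0,0,0]]])

```text
time_s: 1.1
position: [0.4893, 0.4062, 0.222]
tcp_rot: [[-0.975, 0.22, -0.001], [0.22, 0.975, -0.0], [0.001, -0.001, -1.0]]
force: [0.9, 0.7, -0.1]
opening: 0.169
grasp_force: 0.0
```

>>> drive_tool(motion=[[[-35,-14,0],[0,0,0]],[[-20,-8,0],[0,0,0]],[[0,0,0],[0,0,0]],[[0,0,0],[0,0,0]],[[0,0,0],[0,0,0]]])

```text
time_s: 1.6
position: [0.5355, 0.3748, 0.2223]
tcp_rot: [[-0.976, 0.219, -0.002], [0.219, 0.976, 0.0], [0.002, -0.0, -1.0]]
force: [-0.2, -0.2, -0.1]
opening: 0.003
grasp_force: 0.0
```

```bash
cat > w.py <<'E'
from m import *
def loc():
    s=read_state();p=s['position'];d=p-np.array([.527,.2765,0]);R=s['tcp_rot']
    print('t',s['time_s'],'pos',p.round(4),'local',(.976*d[0]-.218*d[1]).round(4),(.218*d[0]+.976*d[1]).round(4),'yang',np.degrees(np.arctan2(R[1,1],R[0,1])).round(2),'z',R[:,2].round(3),'F',np.round(s['force'],2),s['opening'])
E
python3 -c "
from w import *
loc()"
```

```text
t 1.6 pos [0.5355 0.3748 0.2223] local -0.0131 0.0978 yang 77.38 z [-0.002  0.    -1.   ] F [-0.18 -0.18 -0.05] 0.003401883738388773
```

>>> drive_tool(motion=[[[-25,-12,0],[0,0,0]],[[0,0,30],[0,0,0]],[[0,0,30],[0,0,0]],[[0,0,10],[0,0,0]],[[0,0,0],[0,0,0]]])

```text
time_s: 2.1
position: [0.5567, 0.3571, 0.1508]
tcp_rot: [[-0.976, 0.218, -0.004], [0.218, 0.976, -0.002], [0.004, -0.003, -1.0]]
force: [0.1, 0.2, -0.1]
opening: 0.002
grasp_force: 0.0
```

```bash
python3 -c "
from w import *
loc()
im=capture('scene')[130:230,170:300];im2=capture('top')[150:270,180:300];imw=capture('wrist')
a=cv2.resize(im,(400,308));b=cv2.resize(im2,(400,308))
b=cv2.resize(b,(308,308));w=cv2.resize(imw,(372,279))
o=np.zeros((590,710,3),np.uint8);o[:308,:400]=a;o[:308,400:708]=b;o[308:587,:372]=w
cv2.imwrite('pics/p1.png',o[:,:,::-1])"
```

```text
t 2.1 pos [0.5567 0.3571 0.1508] local 0.0114 0.0852 yang 77.39 z [-0.004 -0.002 -1.   ] F [ 0.06  0.17 -0.14] 0.0017702059748448068
```

View pics/p1.png

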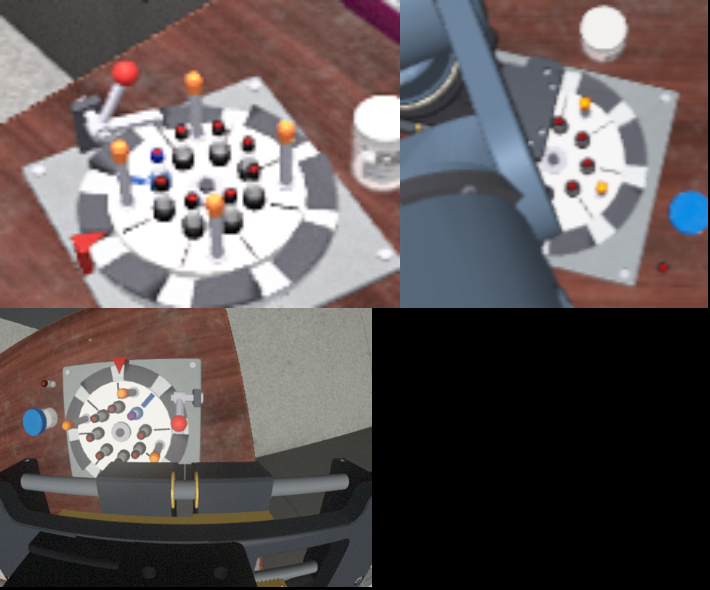

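The scene view (top left) shows the pawl still down and the knob free. The top view is blocked by the arm. The wrist view shows the fingers beside the knob on the far side and nothing touched. Next I'll descend.

>>> drive_tool(motion=[[[0,0,20],[0,0,0]],[[0,0,20],[0,0,0]],[[0,0,15],[0,0,0]],[[0,0,8],[0,0,0]],[[0,0,0],[0,0,0]]])

```text
time_s: 2.75
position: [0.5586, 0.3565, 0.0889]
tcp_rot: [[-0.976, 0.22, -0.001], [0.22, 0.976, -0.001], [0.001, -0.001, -1.0]]
force: [0.0, -0.8, 0.2]
opening: 0.009
grasp_force: 0.0
```

```bash
python3 -c "
from w import *
loc()
s=read_state();print(proj('scene',s['position']))
im=capture('scene')[100:220,160:300];imw=capture('wrist')
a=cv2.resize(im,(420,360),interpolation=2)
o=np.zeros((360,790,3),np.uint8);o[:,:420]=a;o[:,420:]=cv2.resize(imw[0:300,70:380],(370,360))
cv2.imwrite('pics/p2.png',o[:,:,::-1])"
```

```text
t 2.75 pos [0.5586 0.3565 0.0889] local 0.0134 0.085 yang 77.3 z [-0.001 -0.001 -1.   ] F [ 0.01 -0.85  0.22] 0.009472345633447732
[223.46803212 147.63095092]
```

View pics/p2.png

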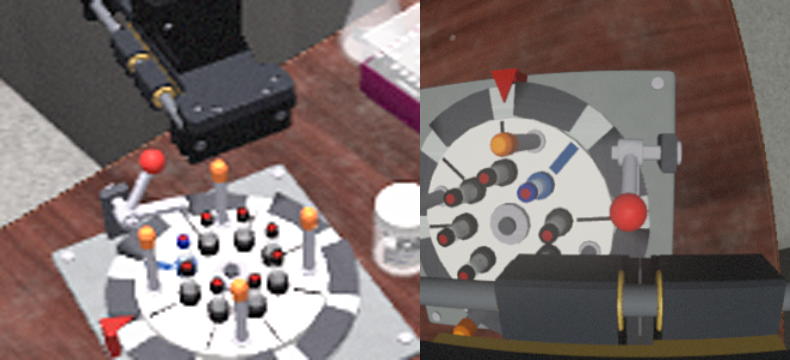

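The wrist view shows the pointer at (505,85), the knob at (628,212) and the body edge hiding the fingertips. In the scene view the tip is also hidden behind the gripper body, at its projected (190,143), and nothing has moved. Next I'll go a little lower and push the knob.

>>> drive_tool(motion=[[[0,0,4],[0,0,0]],[[8,0,0],[0,0,0]],[[4,0,0],[0,0,0]],[[4,0,0],[0,0,0]],[[4,0,0],[0,0,0]]])

```text
time_s: 3.35
position: [0.5395, 0.3613, 0.086]
tcp_rot: [[-0.976, 0.22, 0.001], [0.22, 0.976, 0.0], [-0.001, 0.001, -1.0]]
force: [0.6, -0.9, 0.4]
opening: 0.008
grasp_force: 0.3
```

>>> drive_tool(motion=[[[4,0,0],[0,0,0]],[[4,0,0],[0,0,0]],[[4,0,0],[0,0,0]],[[4,0,0],[0,0,0]],[[4,0,0],[0,0,0]]])

```text
time_s: 3.85
position: [0.5195, 0.3655, 0.0854]
tcp_rot: [[-0.976, 0.22, -0.0], [0.22, 0.976, -0.0], [0.0, -0.0, -1.0]]
force: [-0.4, 0.8, -0.4]
opening: 0.002
grasp_force: 0.1
```

>>> drive_tool(motion=[[[4,0,0],[0,0,0]],[[4,0,0],[0,0,0]],[[4,0,0],[0,0,0]],[[0,0,0],[0,0,0]],[[0,0,0],[0,0,0]]])

```text
time_s: 4.35
position: [0.5082, 0.3682, 0.0856]
tcp_rot: [[-0.976, 0.22, 0.0], [0.22, 0.976, 0.0], [-0.0, 0.0, -1.0]]
force: [0.9, 0.2, -0.5]
opening: 0.003
grasp_force: 0.0
```

```bash
python3 -c "
from w import *
loc()
im=capture('wrist');cv2.imwrite('pics/w3.png',im[:,:,::-1]);print(blobs(im,172,6,(150,0,450,300),150,100))
im=capture('scene');print(blobs(im,174,4,(180,120,240,190),190,120));print(proj('scene',[.5268-.976*.05,.3608+.218*.05,.0865]))
cv2.imwrite('pics/s3.png',im[:,:,::-1])
"
```

```text
t 4.35 pos [0.5082 0.3682 0.0856] local -0.0383 0.0854 yang 77.3 z [ 0.  0. -1.] F [ 0.86  0.16 -0.46] 0.003305814931440075
[(727, np.float64(244.74), np.float64(182.0))]
[(9, np.float64(191.22), np.float64(162.11)), (7, np.float64(186.43), np.float64(163.29)), (5, np.float64(228.2), np.float64(171.4)), (3, np.float64(222.0), np.float64(188.0))]
[189.34194812 162.51567612]
```

The tipped knob now appears at its expected place in the scene, about (189,162). Next I'll lift and go round to the -y pin.

>>> drive_tool(motion=[[[-3,0,-20],[0,0,0]],[[0,0,-25],[0,0,0]],[[4,-20,0],[0,0,0]],[[4,-30,0],[0,0,0]],[[4,-30,0],[0,0,0]]])

```text
time_s: 4.95
position: [0.4819, 0.2915, 0.1309]
tcp_rot: [[-0.976, 0.219, 0.001], [0.219, 0.976, 0.0], [-0.001, 0.001, -1.0]]
force: [1.3, 0.1, 0.1]
opening: 0.003
grasp_force: 0.0
```

>>> drive_tool(motion=[[[0,-30,0],[0,0,0]],[[0,-20,0],[0,0,0]],[[0,-13,0],[0,0,0]],[[0,0,0],[0,0,0]],[[0,0,0],[0,0,0]]])

```text
time_s: 5.45
position: [0.4688, 0.2309, 0.1308]
tcp_rot: [[-0.975, 0.221, 0.001], [0.221, 0.975, 0.001], [-0.001, 0.001, -1.0]]
force: [-0.6, 0.3, -0.1]
opening: 0.007
grasp_force: 0.0
```

```bash
python3 -c "
from w import *
loc()
im=capture('scene');print(blobs(im,174,4,(180,120,240,190),190,120));print(blobs(im,8,22,(180,120,300,230),150,150))
im2=capture('top');print(blobs(im2,8,22,(188,165,292,265),150,150))
w=capture('wrist')
o=np.zeros((360,800,3),np.uint8);o[:,:400]=cv2.resize(im[120:240,170:303],(400,360),interpolation=2);o[:300,400:]=cv2.resize(w,(400,300))
cv2.imwrite('pics/p4.png',o[:,:,::-1])
"
```

```text
t 5.45 pos [0.4688 0.2309 0.1308] local -0.0468 -0.0572 yang 77.25 z [ 0.001  0.001 -1.   ] F [-0.63  0.3  -0.06] 0.006798019930391299
[(16, np.float64(189.0), np.float64(163.25))]
[(24, np.float64(208.54), np.float64(179.5)), (5, np.float64(240.0), np.float64(199.0))]
[(9, np.float64(252.22), np.float64(190.22)), (11, np.float64(218.64), np.float64(196.18))]
```

View pics/p4.png

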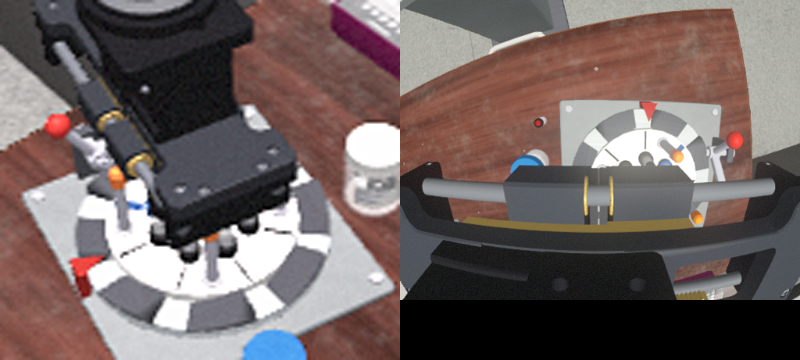

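The pawl stays tipped up, with the knob at (58,125) in the left crop. The pins have not moved, and the tip is in front of the -y pin. Next I'll descend and push towards local +x.

>>> drive_tool(motion=[[[0,0,20],[0,0,0]],[[0,0,20],[0,0,0]],[[0,0,13],[0,0,0]],[[-4,0,0],[0,0,0]],[[-4,0,0],[0,0,0]]])

```text
time_s: 6.1
position: [0.4764, 0.2294, 0.0775]
tcp_rot: [[-0.976, 0.219, 0.0], [0.219, 0.976, 0.0], [-0.0, 0.0, -1.0]]
force: [0.5, -1.0, 0.2]
opening: 0.005
grasp_force: 0.0
```

>>> drive_tool(motion=[[[-3,0,0],[0,0,0]],[[-3,0,0],[0,0,0]],[[-3,0,0],[0,0,0]],[[-3,0,0],[0,0,0]],[[-3,0,0],[0,0,0]]])

```text
time_s: 6.6
position: [0.4906, 0.2254, 0.0777]
tcp_rot: [[-0.975, 0.22, -0.0], [0.22, 0.975, 0.0], [0.0, 0.0, -1.0]]
force: [-1.1, 0.0, 0.3]
opening: 0.006
grasp_force: 0.4
```

>>> drive_tool(motion=[[[-3,0,0],[0,0,0]],[[-3,0,0],[0,0,0]],[[-3,0,0],[0,0,0]],[[-3,0,0],[0,0,0]],[[-3,0,0],[0,0,0]]])

```text
time_s: 7.1
position: [0.5054, 0.2221, 0.0775]
tcp_rot: [[-0.976, 0.22, -0.0], [0.22, 0.976, -0.0], [0.0, -0.0, -1.0]]
force: [-0.8, -0.5, 0.1]
opening: 0.004
grasp_force: 0.4
```

>>> drive_tool(motion=[[[-3,0,0],[0,0,0]],[[-3,0,0],[0,0,0]],[[-2,0,0],[0,0,0]],[[0,0,0],[0,0,0]],[[0,0,0],[0,0,0]]])

```text
time_s: 7.6
position: [0.5133, 0.2204, 0.0777]
tcp_rot: [[-0.976, 0.22, 0.001], [0.22, 0.976, -0.0], [-0.001, 0.0, -1.0]]
force: [0.1, -0.4, -0.9]
opening: 0.007
grasp_force: 0.1
```

```bash
cat > ang.py <<'E'
from w import *
loc();c=np.array([.5276,.2768])
for n,z,B in(('scene',.0845,(175,140,300,255)),('top',.0845,(188,165,292,265))):
    im=capture(n)
    for b in blobs(im,8,22,B,150,150):
        p=plane(n,*b[1:],z)[:2]-c;print(n,b,'r',np.linalg.norm(p).round(4),'local ang',(np.degrees(np.arctan2(p[1],p[0]))+12.6).round(1))
    if n=='scene':print('knob',blobs(im,174,4,(180,120,240,170),190,120))
E
python3 ang.py
```

```text
t 7.6 pos [0.5133 0.2204 0.0777] local -0.0011 -0.0577 yang 77.31 z [ 0.001 -0.    -1.   ] F [ 0.12 -0.42 -0.93] 0.006980313661154647
scene (29, np.float64(218.14), np.float64(161.62)) r 0.0577 local ang 104.2
scene (24, np.float64(214.88), np.float64(190.67)) r 0.0572 local ang -165.4
knob [(19, np.float64(188.68), np.float64(163.26))]
top (5, np.float64(213.2), np.float64(210.4)) r 0.0598 local ang 104.9
```

The wheel has turned about 34–35°, as predicted, and needs about 7 mm more.

>>> drive_tool(motion=[[[-2,0,0],[0,0,0]],[[-2,0,0],[0,0,0]],[[-2,0,0],[0,0,0]],[[-1,0,0],[0,0,0]],[[0,0,0],[0,0,0]]])

```text
time_s: 8.2
position: [0.5201, 0.2187, 0.0775]
tcp_rot: [[-0.976, 0.22, 0.0], [0.22, 0.976, -0.0], [-0.0, -0.0, -1.0]]
force: [0.4, 0.1, 0.4]
opening: 0.005
grasp_force: 0.2
```

>>> drive_tool(motion=[[[5,0,0],[0,0,0]],[[10,0,0],[0,0,0]],[[15,0,0],[0,0,0]],[[0,0,-25],[0,0,0]],[[0,0,-28],[0,0,0]]])

```text
time_s: 8.7
position: [0.4879, 0.2253, 0.13]
tcp_rot: [[-0.976, 0.219, -0.004], [0.219, 0.976, -0.001], [0.004, -0.002, -1.0]]
force: [1.3, 1.1, -1.0]
opening: 0.006
grasp_force: 0.0
```

>>> drive_tool(motion=[[[30,0,0],[0,0,0]],[[30,0,0],[0,0,0]],[[30,0,0],[0,0,0]],[[0,0,0],[0,0,0]],[[0,0,0],[0,0,0]]])

```text
time_s: 9.2
position: [0.4019, 0.2455, 0.1308]
tcp_rot: [[-0.976, 0.219, 0.001], [0.219, 0.976, -0.0], [-0.001, 0.0, -1.0]]
force: [1.0, -0.4, 1.0]
opening: 0.002
grasp_force: 0.0
```

```bash
python3 ang.py; python3 -c "
from w import *
im=capture('scene');im2=capture('top')
print('blue scene',[(b,(plane('scene',*b[1:],.068)).round(4),(plane('scene',*b[1:],.033)).round(4)) for b in blobs(im,100,130,(185,150,250,225),120,50)])
print('blue top',[(b,(plane('top',*b[1:],.068)).round(4),(plane('top',*b[1:],.033)).round(4)) for b in blobs(im2,100,130,(195,165,275,265),120,50)])
o=np.zeros((400,800,3),np.uint8);o[:,:440]=cv2.resize(im[130:250,170:302],(440,400),interpolation=2);o[:360,440:]=cv2.resize(im2[150:270,180:300],(360,360),interpolation=2)
cv2.imwrite('pics/p5.png',o[:,:,::-1])
"
```

```text
t 9.2 pos [0.4019 0.2455 0.1308] local -0.1153 -0.0575 yang 77.37 z [ 0.001 -0.    -1.   ] F [ 1.02 -0.38  0.96] 0.002418827106104108
scene (19, np.float64(252.84), np.float64(160.95)) r 0.0552 local ang 22.6
scene (33, np.float64(215.61), np.float64(163.48)) r 0.0577 local ang 111.6
scene (28, np.float64(256.68), np.float64(189.18)) r 0.0558 local ang -69.7
knob []
top (14, np.float64(234.79), np.float64(186.0)) r 0.0577 local ang 22.4
top (11, np.float64(261.55), np.float64(206.36)) r 0.0553 local ang -68.6
top (11, np.float64(214.91), np.float64(213.64)) r 0.0564 local ang 112.9
top (11, np.float64(241.82), np.float64(233.45)) r 0.0566 local ang -158.3
blue scene []
blue top [((15, np.float64(236.4), np.float64(225.73)), array([0.4909, 0.2818, 0.068 ]), array([0.4936, 0.2838, 0.033 ])), ((11, np.float64(233.91), np.float64(233.82)), array([0.4715, 0.2874, 0.068 ]), array([0.4734, 0.2896, 0.033 ]))]
```

View pics/p5.png

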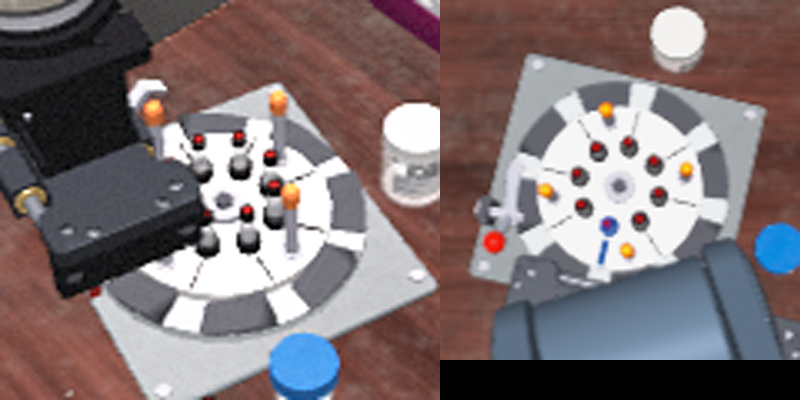

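The blue stripe now sits in line with the pointer: measured 179.7°, with the pins at 22.5° offsets. The pawl is still up and the knob is at (493,242) in the right crop. Next I'll go round to the front of the knob.

>>> drive_tool(motion=[[[0,25,0],[0,0,0]],[[0,30,0],[0,0,0]],[[0,30,0],[0,0,0]],[[0,30,0],[0,0,0]],[[0,23,0],[0,0,0]]])

```text
time_s: 9.9
position: [0.4345, 0.3816, 0.1304]
tcp_rot: [[-0.975, 0.22, 0.001], [0.22, 0.975, 0.001], [-0.001, 0.001, -1.0]]
force: [0.1, 0.4, 0.2]
opening: 0.008
grasp_force: 0.0
```

>>> drive_tool(motion=[[[0,0,0],[0,0,0]],[[0,0,20],[0,0,0]],[[0,0,20],[0,0,0]],[[0,0,5],[0,0,0]],[[0,0,0],[0,0,0]]])

```text
time_s: 10.4
position: [0.4326, 0.3788, 0.0846]
tcp_rot: [[-0.975, 0.221, -0.002], [0.221, 0.975, -0.002], [0.002, -0.002, -1.0]]
force: [0.9, -0.2, 0.7]
opening: 0.007
grasp_force: 0.0
```

```bash
python3 ang.py
```

```text
t 10.4 pos [0.4326 0.3788 0.0846] local -0.1144 0.0792 yang 77.24 z [-0.002 -0.002 -1.   ] F [ 0.86 -0.17  0.69] 0.006574264034430747
scene (20, np.float64(252.9), np.float64(160.8)) r 0.0556 local ang 22.8
scene (32, np.float64(215.69), np.float64(163.47)) r 0.0575 local ang 111.5
scene (28, np.float64(256.68), np.float64(189.18)) r 0.0558 local ang -69.7
scene (21, np.float64(217.76), np.float64(192.67)) r 0.0571 local ang -157.3
knob []
top (14, np.float64(234.79), np.float64(186.0)) r 0.0577 local ang 22.4
top (11, np.float64(261.55), np.float64(206.36)) r 0.0553 local ang -68.6
top (11, np.float64(214.91), np.float64(213.64)) r 0.0564 local ang 112.9
top (11, np.float64(241.82), np.float64(233.45)) r 0.0566 local ang -158.3
```

>>> drive_tool(motion=[[[-8,0,0],[0,0,0]],[[-8,0,0],[0,0,0]],[[-4,0,0],[0,0,0]],[[-4,0,0],[0,0,0]],[[-4,0,0],[0,0,0]]])

```text
time_s: 11.0
position: [0.4606, 0.3736, 0.0857]
tcp_rot: [[-0.975, 0.22, -0.0], [0.22, 0.975, 0.0], [0.0, 0.0, -1.0]]
force: [-1.2, 0.6, 0.9]
opening: 0.003
grasp_force: 0.4
```

>>> drive_tool(motion=[[[-4,0,0],[0,0,0]],[[-4,0,0],[0,0,0]],[[-4,0,0],[0,0,0]],[[-4,0,0],[0,0,0]],[[-4,0,0],[0,0,0]]])

```text
time_s: 11.5
position: [0.4803, 0.3693, 0.0855]
tcp_rot: [[-0.976, 0.22, 0.0], [0.22, 0.976, 0.0], [-0.0, 0.0, -1.0]]
force: [-0.3, 0.3, -0.1]
opening: 0.006
grasp_force: 0.0
```

>>> drive_tool(motion=[[[-4,0,0],[0,0,0]],[[-4,0,0],[0,0,0]],[[-4,0,0],[0,0,0]],[[-3,0,0],[0,0,0]],[[0,0,0],[0,0,0]]])

```text
time_s: 12.0
position: [0.4951, 0.366, 0.0856]
tcp_rot: [[-0.975, 0.22, 0.001], [0.22, 0.975, 0.0], [-0.0, 0.0, -1.0]]
force: [0.7, -0.5, 0.2]
opening: 0.007
grasp_force: 0.0
```

>>> drive_tool(motion=[[[20,0,0],[0,0,0]],[[30,0,-10],[0,0,0]],[[30,0,-30],[0,0,0]],[[30,0,-30],[0,0,0]],[[0,0,0],[0,0,0]]])

```text
time_s: 12.5
position: [0.3847, 0.3917, 0.1588]
tcp_rot: [[-0.976, 0.217, 0.002], [0.217, 0.976, 0.003], [-0.002, 0.003, -1.0]]
force: [0.9, 0.5, -0.3]
opening: 0.006
grasp_force: 0.0
```

```bash
python3 ang.py; python3 -c "
from w import *
im=capture('scene');im2=capture('top')
k=blobs(im,174,4,(180,140,216,175),170,100);k2=blobs(im2,174,4,(190,190,212,240),190,120);print(k,k2)
o=np.zeros((400,800,3),np.uint8);o[:,:440]=cv2.resize(im[130:250,170:302],(440,400),interpolation=2);o[:360,440:]=cv2.resize(im2[150:270,180:300],(360,360),interpolation=2)
cv2.imwrite('pics/p6.png',o[:,:,::-1])
"
```

```text
t 12.5 pos [0.3847 0.3917 0.1588] local -0.164 0.0814 yang 77.48 z [ 0.002  0.003 -1.   ] F [ 0.88  0.51 -0.35] 0.005817678756559147
scene (19, np.float64(252.84), np.float64(160.95)) r 0.0552 local ang 22.6
scene (30, np.float64(215.67), np.float64(163.3)) r 0.0579 local ang 111.2
scene (28, np.float64(256.68), np.float64(189.18)) r 0.0558 local ang -69.7
scene (21, np.float64(217.76), np.float64(192.67)) r 0.0571 local ang -157.3
knob [(15, np.float64(210.33), np.float64(155.33))]
top (14, np.float64(234.79), np.float64(186.0)) r 0.0577 local ang 22.4
top (11, np.float64(261.55), np.float64(206.36)) r 0.0553 local ang -68.6
top (11, np.float64(214.91), np.float64(213.64)) r 0.0564 local ang 112.9
top (11, np.float64(241.82), np.float64(233.45)) r 0.0566 local ang -158.3
[(42, np.float64(210.55), np.float64(153.67))] [(28, np.float64(203.21), np.float64(209.5))]
```

View pics/p6.png

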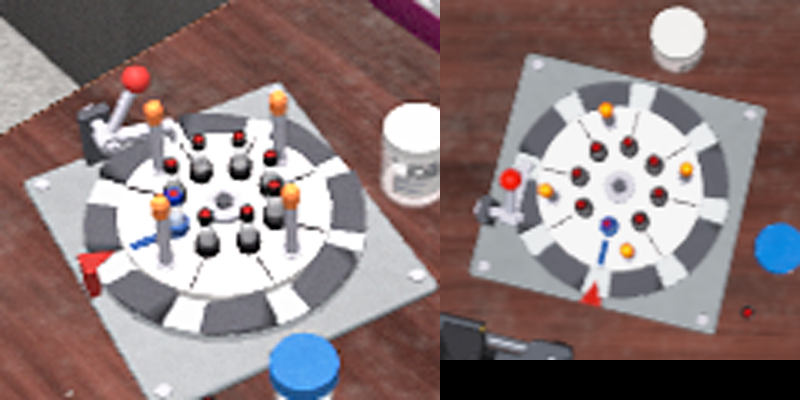

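The knob is back at its first pixel exactly, (203.21,209.5) in the top view, so the pawl is fully down. The blue stripe points at the pointer, and the robot is clear of everything.

```bash
python3 -c "
from rig import *
print(hand_in())"
```

```text
the job is handed in; nothing more can be done
None
```

I handed the job in at about 12.5 s. The wheel is back one notch with the blue-capped vial at the red pointer, and the last pictures show the pawl fully down and the arm clear of everything. `hand_in()` gave no verdict.

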